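# Stack a mixing palette on a hardboard separator in the sloping rest

### The job

Put the loose ceramic mixing palette away in the sloping rest, on top of the palette already there, with the long hardboard separator between them. First lower the separator flat onto the first palette, lengthways up the slope, centred, its lower end fully home against the lip, and let go; then lower the loose palette flat onto it in the same way, also fully home. Set both down from the fingers, gently and without dropping them, and leave the short sheet and everything else where it is.

Things in the scene. Friction and masses are not known exactly. Their poses are not given: they have to be found in the camera images.
- separator: loose flat sheet of brown hardboard, 124 x 60 x 8 mm, 55 g or so, lying on the bench. Origin: centre of its underside; x along its length, y across its width, z up through its thickness
- palette: loose white ceramic mixing palette, a slab 120 x 60 x 14 mm with six shallow round wells (only 0.4 mm of relief, like marks), about 0.25 kg, lying on the bench wells up. Origin: centre of its underside; x along its length, y across its width, z up
- bed: sloping bed of a fixed aluminium rest, tilted 30 degrees, low end towards the robot. Origin: middle of the inner corner where bed and lip meet, 52 mm above the bench; x up the slope (bed 140 mm long), y across it (90 mm wide), z square to the bed, up and towards the robot. The lip is a 90 mm wide steel plate across the low end, its face at x = 0, 76 mm tall along z. No sides
- rest: foot of the rest, 170 x 110 mm, origin on the bench under its centre, z up. Over the bed a first palette (120 x 60 x 14 mm, centred on the bed's y = 0, from x = 0.5 to 120.5 mm) is fixed on a firm platform clamped at a height that differs each time and is not measured: its upper face is parallel to the bed, at bed z = 20 to 40 mm. Feel for it or look. Do not count on things sliding home
- short_sheet: hardboard sheet like the separator but only 80 x 60 x 8 mm; too short for the job. Origin: centre of its underside, x along its length
- jar_a: closed round jar, 60 mm across, 65 mm high; bystander, origin under its centre
- jar_b: closed jar like the other; bystander
- bottle: white bottle, 40 mm across, 120 mm high; bystander
- cup: clear plastic cup, 66 mm across the rim, 95 mm high; bystander
- sponge: yellow sponge block 70 x 110 x 35 mm; bystander
- brush: brush, 170 mm long, lying on the bench; bystander
- bowl: glass bowl, 100 mm across, 45 mm high; bystander

How it is judged (in metres and radians):
On the way, in this order (a step that is already met when the one before it is completed fails the run):
1. the long separator, still in the fingers, lies flat (5 degrees) on the first palette in the rest (contact force between separator and bed above 0.3 N and contact force between separator and the fingers above 0.5 N and angle between the z axis of separator and the z axis of bed, either way round below 0.09 rad and x of separator in the frame of bed between 0.045 and 0.095 m and y of separator in the frame of bed between -0.025 and 0.025 m), for 0.1 s.
2. the separator is let go, at rest, within 3.5 mm of home against the lip, centred within 8 mm and square (x of separator in the frame of bed between 0.0585 and 0.0655 m and y of separator in the frame of bed between -0.008 and 0.008 m and angle between the x axis of separator and the x axis of bed, either way round below 0.08 rad and angle between the z axis of separator and the z axis of bed, either way round below 0.06 rad and contact force between separator and the fingers below 0.05 N and linear speed of separator below 0.02 m/s and contact force between separator and bed above 0.1 N), for 0.2 s.
3. the loose palette, still in the fingers, lies flat (5 degrees) on the separator (contact force between palette and separator above 0.3 N and contact force between palette and the fingers above 0.5 N and angle between the z axis of palette and the z axis of bed, either way round below 0.09 rad and x of palette in the frame of bed between 0.045 and 0.095 m and y of palette in the frame of bed between -0.025 and 0.025 m), for 0.1 s.
At the end, for the whole second after the job is handed in: The separator lies on the first palette and the loose palette, wells up, on the separator; each is flat on the slope (3.4 degrees), lengthways up it (4.6 degrees), its lower end within 3.5 mm of touching the lip, centred across the bed within 8 mm, at rest and let go (all of step 2 and x of palette in the frame of bed between 0.0565 and 0.0635 m and y of palette in the frame of bed between -0.008 and 0.008 m and angle between the x axis of palette and the x axis of bed, either way round below 0.08 rad and angle between the z axis of palette and the z axis of bed, either way round below 0.06 rad and z of palette in the frame of separator between 0.005 and 0.011 m and contact force between palette and separator above 0.3 N and contact force between palette and the fingers below 0.05 N and linear speed of palette below 0.02 m/s).
It fails at once if the separator or palette is pressed against the rest or each other with more than 80 N (contact force between any of separator, palette and bed above 80 N or contact force between palette and separator above 80 N).
It fails at once if the palette or separator is dropped or thrown (faster than 1 m/s) (linear speed of any of palette, separator above 1 m/s).
It fails at once if the short sheet or a bystander is moved more than 40 mm (distance of any of short_sheet, jar_a, jar_b, bottle, cup, sponge, brush, bowl from where it was at the start of the episode above 0.04 m).
It also fails if it takes over 64 s, if anything falls off the work surface, if the arm or the gripper's body presses on something with over 40 N, if the wrist force passes 120 N, or if a joint passes its speed limit or range.

### The arm

A 6-joint arm with a two-finger parallel gripper is mounted at the origin on the work surface. World frame = base frame: x ahead of the robot, y to its left, z up, the work surface at z = 0. Lengths are in m, angles in degrees, forces in N, time in s.
With the tool pointing down it reaches from about 0.4 to 0.825 m from the base axis. Payload 7 kg.
Tool frame: the origin (TCP) lies midway between the tips of the shut fingers; the grasp point (between the pads) lies 19 mm behind it (r.grip_point_offset is the z of the grasp point in the tool frame, in m); z points along the fingers, y is the line along which they close (so a half turn about z gives the same grasp; the last joint's range is limited). The gripper opens to 88 mm and grips with 3 to 60 N. Pads are 19 mm wide; open, the fingers measure 130 mm over their backs; the gripper's body (78 mm by 193 mm) begins 47 mm behind the grasp point.
Start: joints at [81.939, 20.546, 0.682, 0, -70.136, -16.507], TCP at [0.281, 0.614, 0.198] pointing down, gripper open.
Joint ranges: [-176.03, 176.03], [-82.01, 121.73], [-58.28, 71.71], [-173.87, 95.51], [-174.79, -0.11], [-173.66, 173.66]. Speed limits (degrees/s): [136.94, 136.94, 172.46, 180, 180, 180].

### API

Orientations are given as [roll, pitch, yaw] about the fixed x, y, z axes, in that order (R = Rz(yaw) Ry(pitch) Rx(roll)).
In Python, from plant import r, viewer, recognise, outline_of, pinpoint gives the robot as it stands.
- The arm moves only by the tool move_arm, never from a script. Its argument "targets" is a list of rows, each a list of 2 entries, a list of its own where there are three numbers: the shift along the tool's x, y, z in cm, then the turn, a rotation vector about the tool's x, y, z in rad. A call has 1 to 5 rows; each row is the pose to reach, as a shift and turn from the pose commanded when the call began, along the tool's axes at that moment; what a row does not reach only later rows make up. A row lasts 1/8 s, in which the tool goes at most 62.5 mm and 10.7 degrees, less where a joint would pass 70% of its speed; a pose out of reach is approached as far as the arm can. A call with a gripper value outside its range is refused whole. "jaw" is the finger opening in cm, from 0 to 8.76, set as the call begins (left out, the last holds). The fingers move at their own pace and stop on an object; "squeeze" is the grip in N (left out, the last holds). Time passes only in rows, so rows that repeat a pose let the fingers close. It gives the time, the measured TCP pose, the force, the opening and the grip force at its end, in the units of the state.
- r.get_state(): the state, without advancing time (a new reading comes with each control period).
- viewer.capture(name): name is "scene" or "top" or "wrist"; returns a dict with "image" (400x640x3 uint8, blue, green, red), "intrinsics" (3x3 intrinsics, pixels), "D" ([k1, k2, p1, p2, k3] as OpenCV has them; the pictures are not rectified), "camera_from_world" (4x4, takes a point from world to camera coordinates). Camera axes: x right, y up, looking along -z (the intrinsics and any distortion apply to the point x, -y, -z); pixel columns grow to the right and rows downward; lengths in m; the calibration is good to about 2 mm. A picture is of the moment at which its call begins. There is no depth.
- r.close_job(): hands the job in; it is judged then, once.
Trained networks look in the newest picture that a camera, given by its name, has taken for a name from the list of things; names that differ only in an ending like _2 or _b are one class to them, and where a whole thing is asked for, a point or a joint stands for the part that bears it (a point fixed in the world has none). Each returns a list of dicts, best first, with "score" (0 to 1); they miss things now and then, are a little off and sometimes report something else, mostly with a low value. They report only what shows in the picture. A call takes as long as a camera call.
- recognise(label, camera): "box" ([left, top, right, bottom] in pixels, round what is visible of it).
- outline_of(label, camera): "mask" (400x640 bool, what is visible of it) and "box" ([left, top, right, bottom] in pixels, round what is visible of it).
- pinpoint(label, camera): "location" ([row, column] in pixels: a listed point, or the origin of a listed thing).
The state is a dict: "time_s": time; "joints": joint angles; "qd": joint speeds; "joint_torque": joint torques, N m; "tcp_pos": TCP position; "eef_rot": TCP orientation; "contact_force": force on the tool from outside, world axes, zero at the start; "moment": the same for the moment, N m; "gripper_width": finger opening in m; "gripper_force": force on a finger pad.
Only numpy, scipy, OpenCV 4.12 (cv2) and the standard library are available. Lean on these libraries where they do the work, as an engineer would, in place of code of your own. Each camera call takes 0.05 s, during which the arm holds its last target. There are 200 camera calls.

## Working session

There is one attempt and no reset: what is moved stays moved. The work goes in short steps, Python scripts to look and compute and a tool call to move; the robot and the scene stay as the last step left them, time stands still between calls to the robot, and variables do not carry over. Pictures are saved under pics/ and viewed, at most 10 in all, crops included, and the job is handed in when it is done.

Besides the shell and the picture viewer there is one more tool, called after "Call:" as name([rows], argument=value, ...), one row to a line, values as JSON. move_arm: Moves the arm, as the interface text tells. Its arguments: {"type":"object","properties":{"targets":{"type":"array","items":{"type":"array"}},"jaw":{"type":"number"},"squeeze":{"type":"number"}},"required":["targets"]}

```bash
mkdir -p pics; ls
cat > h.py <<'E'
import numpy as np, cv2, sys
from scipy.spatial.transform import Rotation as R
from plant import r, viewer, recognise, outline_of, pinpoint
def cap(n, save=None):
    c=viewer.capture(n)
    if save: cv2.imwrite('pics/'+save,c['image'])
    return c
def ray(c,px):
    u=cv2.undistortPoints(np.array([[px]],float),np.array(c['intrinsics']),np.array(c['D'],float))[0,0]
    T=np.linalg.inv(np.array(c['camera_from_world']))
    d=T[:3,:3]@np.array([u[0],-u[1],-1.]); return T[:3,3],d/np.linalg.norm(d)
def onz(c,px,z):
    o,d=ray(c,px); return o+d*(z-o[2])/d[2]
def proj(c,P):
    P=np.atleast_2d(P); M=np.array(c['camera_from_world']); q=P@M[:3,:3].T+M[:3,3]
    q=q*[1,-1,-1]
    return cv2.projectPoints(q.reshape(-1,1,3),np.zeros(3),np.zeros(3),np.array(c['intrinsics']),np.array(c['D'],float))[0][:,0]
E
python3 - <<'E'
from h import *
for n in ['scene','top']:
    c=cap(n,n+'0.png'); T=np.linalg.inv(np.array(c['camera_from_world'])); print(n,T[:3,3].round(3),(-T[:3,2]).round(2))
    for l in ['separator','palette','short_sheet','rest','bed']:
        m=outline_of(l,n)[:3]
        for o in m:
            if o['score']<.3: continue
            k=max(cv2.findContours(o['mask'].astype(np.uint8),0,2)[0],key=cv2.contourArea)
            b=cv2.boxPoints(cv2.minAreaRect(k))
            z={'separator':.008,'short_sheet':.008,'palette':.014}.get(l,0)
            w=np.array([onz(c,p,z) for p in b])
            print(l,round(o['score'],2),o['box'],w.mean(0).round(3),[round(float(np.linalg.norm(w[i]-w[i+1])),3) for i in (0,1)],[round(float(np.degrees(np.arctan2(*(w[i+1]-w[i])[1::-1]))),1) for i in (0,1)])
        print(l,[(round(p['score'],2),p['location']) for p in pinpoint(l,n)[:3]])
s=r.get_state();print(s['tcp_pos'],s['eef_rot'],r.grip_point_offset)
E
```

```text
pics
scene [0.933 0.704 1.007] [-0.32 -0.56 -0.76]
separator 0.97 [269.3, 169.0, 310.5, 197.1] [ 0.566 -0.107  0.008] [0.134, 0.066] [-169.3, 84.9]
separator [(0.83, [183.6, 290.8])]
palette 0.71 [297.4, 194.5, 343.2, 219.4] [0.526 0.027 0.014] [0.132, 0.071] [-177.6, 78.9]
palette [(0.87, [204.9, 317.7]), (0.39, [246.9, 351.2]), (0.21, [233.4, 371.4])]
short_sheet 0.59 [267.3, 141.8, 292.6, 159.8] [ 0.538 -0.269  0.008] [0.089, 0.065] [178.7, 76.7]
short_sheet [(0.67, [150.2, 281.2])]
rest 0.68 [320.3, 204.1, 397.1, 275.4] [0.48  0.171 0.   ] [0.262, 0.185] [175.7, 71.1]
rest [(0.68, [251.3, 351.7])]
bed 0.83 [327.2, 206.6, 395.4, 246.9] [0.451 0.157 0.   ] [0.212, 0.141] [172.5, 68.6]
bed [(0.72, [232.0, 371.4]), (0.54, [182.5, 286.9])]
top [ 0.417 -0.004  1.291] [ 0.11  0.   -0.99]
separator 0.73 [342.7, 177.1, 374.2, 221.2] [ 0.564 -0.108  0.008] [0.062, 0.125] [-78.2, -169.0]
separator 0.64 [222.1, 182.6, 263.3, 251.3] [0.509 0.218 0.008] [0.184, 0.11] [-4.7, -96.0]
separator 0.34 [335.9, 263.8, 401.7, 280.0] [ 0.359 -0.129  0.008] [0.04, 0.167] [-12.6, -102.6]
separator [(0.72, [193.7, 361.5]), (0.26, [143.0, 381.4])]
palette 0.56 [301.4, 191.4, 323.9, 232.8] [0.522 0.025 0.014] [0.06, 0.12] [-88.1, -178.1]
palette 0.53 [224.3, 179.9, 269.8, 250.4] [0.513 0.208 0.014] [0.188, 0.121] [-5.1, -96.4]
palette [(0.81, [211.4, 312.9]), (0.26, [144.1, 277.4])]
short_sheet 0.68 [402.5, 190.8, 428.9, 220.9] [ 0.534 -0.271  0.008] [0.063, 0.083] [-91.1, 177.5]
short_sheet [(0.92, [206.4, 412.8]), (0.56, [146.5, 469.7])]
rest 0.95 [223.5, 181.8, 273.5, 251.2] [ 0.513  0.209 -0.   ] [0.193, 0.125] [-5.0, -96.3]
rest [(0.68, [210.5, 250.7])]
bed 0.75 [221.9, 184.9, 261.4, 251.8] [0.511 0.219 0.   ] [0.184, 0.11] [-5.2, -96.4]
bed [(0.66, [234.4, 243.2])]
[0.28066134 0.6138571  0.1976663 ] [-1.79998728e+02  1.39012638e-03 -2.45685565e+01] -0.0188
```

Run:
```python
import cv2,numpy as np
t=cv2.imread('pics/top0.png')[120:300,200:440]; s=cv2.imread('pics/scene0.png')[120:300,240:420]
cv2.imwrite('pics/a.png',cv2.resize(t,None,fx=3.3,fy=3.3,interpolation=2)); cv2.imwrite('pics/b.png',cv2.resize(s,None,fx=3.3,fy=3.3,interpolation=2))
```

```text
(no output)
```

View pics/a.png

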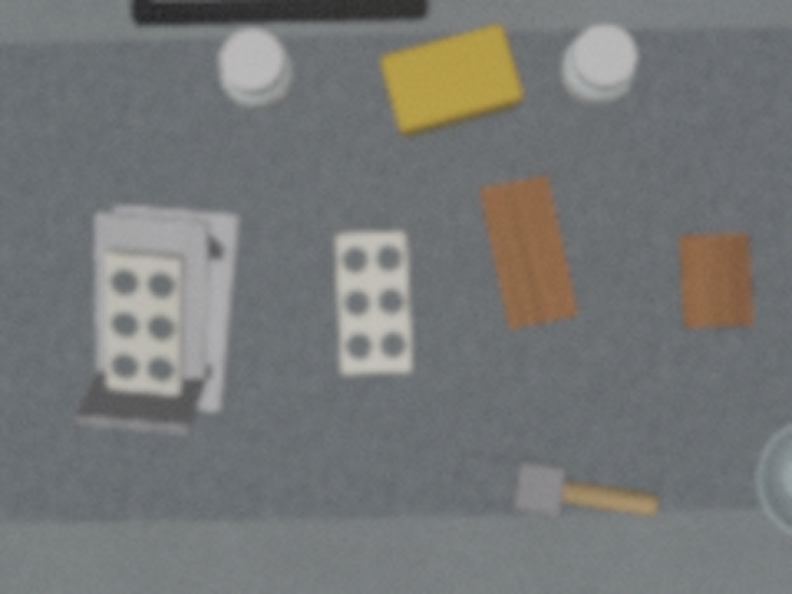

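View pics/b.png

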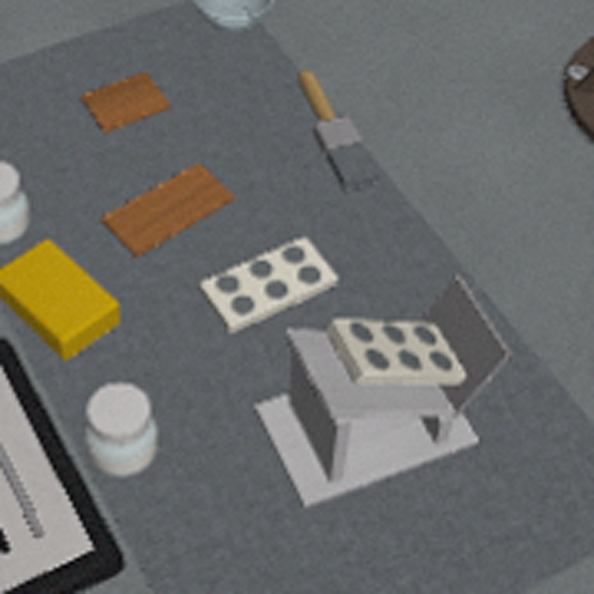

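```bash
cat >> h.py <<'E'
def tool():
    s=r.get_state(); return np.array(s['tcp_pos']),R.from_euler('xyz',s['eef_rot'],degrees=True)
def rel(p,eul):
    p0,R0=tool(); G=R.from_euler('xyz',eul,degrees=True)
    print('shift cm',(R0.inv().apply(np.array(p)-p0)*100).round(2),'turn',(R0.inv()*G).as_rotvec().round(3))
E
python3 - <<'E'
from h import *
c=cap('wrist'); T=np.linalg.inv(np.array(c['camera_from_world'])); p,Q=tool()
print('cam in tool',Q.inv().apply(T[:3,3]-p).round(3),'look',Q.inv().apply(-T[:3,2]).round(3),'up',Q.inv().apply(T[:3,1]).round(2),np.array(c['intrinsics']).round(0).tolist())
rel([.42,.2,.36],[180,0,-5])
E
```

```text
cam in tool [ 0.07  -0.    -0.187] look [-0.258  0.     0.966] up [0.97 0.   0.26] [[284.0, 0.0, 323.0], [0.0, 284.0, 203.0], [0.0, 0.0, 1.0]]
shift cm [ 29.88  31.85 -16.23] turn [ 0.    -0.    -0.341]
```

Call:
move_arm([
  [[0, 0, -6], [0, 0, 0]],
  [[4, 4, -10], [0, 0, -0.1]],
  [[8, 8, -13], [0, 0, -0.2]],
  [[12, 12, -16], [0, 0, -0.3]],
  [[16, 16, -16], [0, 0, -0.341]],
], jaw=8.7)

```text
time_s: 1.78
tcp_pos: [0.3595, 0.4037, 0.36]
eef_rot: [-179.8, -0.1, -4.9]
contact_force: [0.9, 0.1, -0.1]
gripper_width: 0.0868
gripper_force: 0.0
```

Run:
```python
from h import *
print(tool()[0]); rel([.42,.2,.36],[180,0,-5])
```

```text
[0.3595065  0.40367853 0.35997786]
shift cm [ 7.75 19.78 -0.06] turn [-0.004 -0.002  0.002]
```

Call:
move_arm([
  [[1.9, 5, 0], [0, 0, 0]],
  [[3.8, 10, 0], [0, 0, 0]],
  [[5.7, 15, 0], [0, 0, 0]],
  [[7.7, 19.7, 0], [0, 0, 0]],
  [[7.7, 19.7, 0], [0, 0, 0]],
])

```text
time_s: 2.4
tcp_pos: [0.4186, 0.1988, 0.3582]
eef_rot: [-179.9, -0.1, -5.2]
contact_force: [-0.2, 0.9, -0.2]
gripper_width: 0.0868
gripper_force: 0.0
```

Run:
```python
from h import *
c=cap('wrist','w1.png'); import pickle; pickle.dump({k:c[k] for k in c},open('w1.pkl','wb'))
print(tool()[0])
cv2.imwrite('pics/w1v.png',cv2.resize(c['image'],None,fx=1.25,fy=1.25))
```

```text
[0.41839427 0.20022089 0.35797044]
```

View pics/w1v.png

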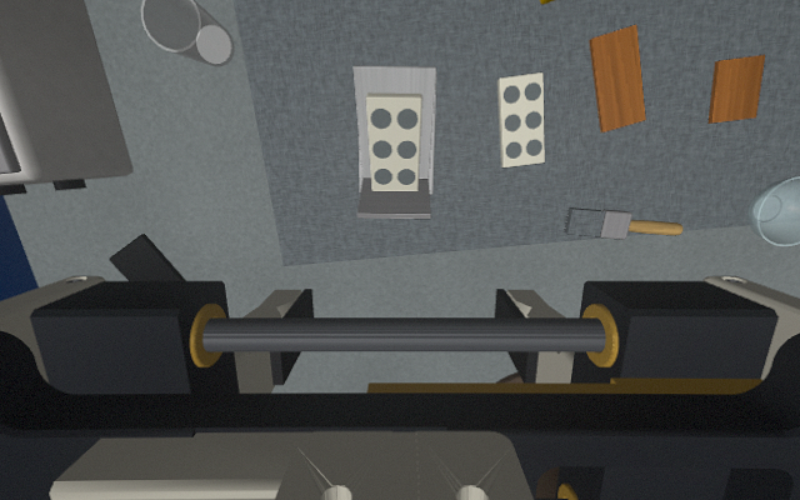

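```bash
cat > fit.py <<'E'
from h import *
import pickle
from scipy.optimize import least_squares
w=pickle.load(open('w1.pkl','rb')); s=cap('scene'); t=cap('top')
h=None
P=lambda h:{'a':(.1205,.03,h),'b':(.1205,-.03,h),'c':(.0005,-.03,h),'d':(.0005,.03,h),'e':(.14,.045,0),'f':(.14,-.045,0),'g':(0,.045,.076),'i':(0,-.045,.076)}
obs=[(w,1.25,0,0,dict(a=(366,94),b=(422,95),c=(418,192),d=(371,191),e=(354,67),f=(436,69),g=(358,212),i=(431,214))),
 (s,3.3,240,120,dict(b=(334,320),a=(361,377),c=(433,324),d=(466,376),f=(289,331),e=(340,421),i=(457,276),g=(509,352))),
 (t,3.3,200,120,dict(a=(105,251),b=(183,254),c=(182,396),d=(106,390)))]
def res(x,full=False):
    B=R.from_euler('xyz',[0,-30,x[2]],degrees=True); out=[]
    for c,f,u,v,d in obs:
        k=list(d); pts=np.array([P(x[3])[i] for i in k]); q=proj(c,B.apply(pts)+[x[0],x[1],.052])
        e=q-(np.array([d[i] for i in k])/f+[u,v]); out.append(e)
        if full: print(dict(zip(k,e.round(1).tolist())))
    return np.concatenate(out).ravel()
o=least_squares(res,[.45,.2,-5,.03],x_scale=[.01,.01,1,.01],loss='soft_l1')
print(o.x); res(o.x,True)
E
python3 fit.py
```

```text
[ 0.46210003  0.20686755 -5.95605064  0.02770731]
{'a': [-0.5, 1.6], 'b': [-0.1, 1.4], 'c': [-0.4, -1.0], 'd': [0.4, -0.6], 'e': [-1.3, 0.1], 'f': [-0.1, -0.6], 'g': [-1.4, 1.3], 'i': [-0.2, 0.4]}
{'b': [-1.5, -0.6], 'a': [-0.1, -0.9], 'c': [-0.3, -0.1], 'd': [-0.4, -0.0], 'f': [-0.7, -1.5], 'e': [-2.3, -3.1], 'i': [-0.6, -0.8], 'g': [-0.8, -0.0]}
{'a': [0.3, 0.1], 'b': [-0.2, 1.2], 'c': [-0.4, -0.7], 'd': [0.4, -0.8]}
```

Run:
```python
from h import *
rel([.555,-.108,.16],[180,0,11])
```

```text
shift cm [16.37 29.66 19.74] turn [-0.   -0.   -0.28]
```

Call:
move_arm([
  [[2.5, 5, 0], [0, 0, -0.05]],
  [[5, 10, 0], [0, 0, -0.1]],
  [[7.5, 15, 0], [0, 0, -0.15]],
  [[10, 20, 3], [0, 0, -0.2]],
  [[12, 24, 7], [0, 0, -0.25]],
])

```text
time_s: 3.18
tcp_pos: [0.5181, -0.0485, 0.2872]
eef_rot: [-180.0, -0.1, 9.5]
contact_force: [1.5, 1.1, -0.2]
gripper_width: 0.0872
gripper_force: 0.0
```

Run:
```python
from h import *
rel([.555,-.108,.16],[180,0,11])
```

```text
shift cm [ 2.64  6.47 12.72] turn [-0.    -0.002 -0.027]
```

Call:
move_arm([
  [[1, 2.5, 4.5], [0, 0, 0]],
  [[2, 4.5, 9], [0, 0, -0.027]],
  [[2.6, 6.4, 12.7], [0, 0, -0.027]],
  [[2.6, 6.4, 12.7], [0, 0, -0.027]],
])

```text
time_s: 3.68
tcp_pos: [0.5511, -0.1068, 0.1567]
eef_rot: [-180.0, 0.4, 10.8]
contact_force: [0.3, -0.2, 0.1]
gripper_width: 0.0869
gripper_force: 0.0
```

```bash
cat > loc.py <<'E'
from h import *
def loc(l,z,L):
    c=cap('wrist'); p,Q=tool()
    for o in outline_of(l,'wrist')[:3]:
        k=max(cv2.findContours(o['mask'].astype(np.uint8),0,1)[0],key=cv2.contourArea)
        w=np.array([onz(c,q[0],z)[:2] for q in k],np.float32)*1000
        (cx,cy),(a,b),_=rr=cv2.minAreaRect(w); bp=cv2.boxPoints(rr)
        e=[bp[1]-bp[0],bp[2]-bp[1]]; e=max(e,key=np.linalg.norm); 
        print(l,round(o['score'],2),o['box'],'ctr mm',round(cx,1),round(cy,1),'size',round(a,1),round(b,1),'yaw',round(float(np.degrees(np.arctan(e[1]/e[0]))),1))
    return c
if __name__=='__main__':
    c=loc(sys.argv[1],float(sys.argv[2]),0); cv2.imwrite('pics/'+sys.argv[3],c['image'])
E
python3 loc.py separator 0.008 w2.png
```

```text
separator 0.69 [301.4, 121.6, 354.9, 224.2] ctr mm 564.4 -111.0 size 122.7 59.7 yaw 10.4
```

View pics/w2.png

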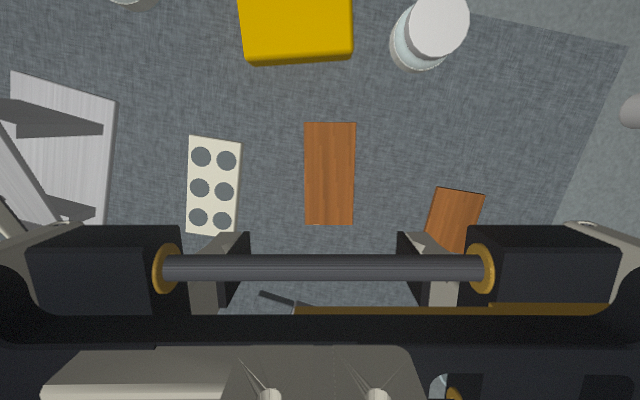

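Run:
```python
from h import *
rel([.5645,-.110,.003],[180,0,10.5])
```

```text
shift cm [ 1.05  0.58 15.77] turn [0.    0.001 0.007]
```

Call:
move_arm([
  [[1.05, 0.58, 5], [0, 0, 0.006]],
  [[1.05, 0.58, 10], [0, 0, 0.006]],
  [[1.05, 0.58, 14], [0, 0, 0.006]],
  [[1.05, 0.58, 14.5], [0, 0, 0.006]],
  [[1.05, 0.58, 14.5], [0, 0, 0.006]],
])

```text
time_s: 4.4
tcp_pos: [0.5656, -0.1101, 0.0174]
eef_rot: [180.0, -0.1, 10.6]
contact_force: [-0.1, 0.2, -0.3]
gripper_width: 0.0871
gripper_force: 0.0
```

Run:
```python
from h import *
rel([.5645,-.110,.003],[180,0,10.5])
```

```text
shift cm [-0.11 -0.03  1.44] turn [ 0.001 -0.002  0.001]
```

Call:
move_arm([
  [[-0.1, 0, 1], [0, 0, 0]],
  [[-0.1, 0, 1.45], [0, 0, 0]],
  [[-0.1, 0, 1.45], [0, 0, 0]],
])

```text
time_s: 4.78
tcp_pos: [0.5629, -0.111, 0.0011]
eef_rot: [-180.0, -0.0, 10.5]
contact_force: [-0.7, -0.1, 0.9]
gripper_width: 0.0868
gripper_force: 0.0
```

Call:
move_arm([
  [[0, 0, 0], [0, 0, 0]],
  [[0, 0, 0], [0, 0, 0]],
  [[0, 0, 0], [0, 0, 0]],
  [[0, 0, 0], [0, 0, 0]],
  [[0, 0, 0], [0, 0, 0]],
], jaw=5, squeeze=35)

```text
time_s: 5.4
tcp_pos: [0.563, -0.1109, 0.001]
eef_rot: [180.0, -0.0, 10.5]
contact_force: [0.4, -0.2, -0.4]
gripper_width: 0.0502
gripper_force: 0.0
```

Run:
```python
from h import *
c=cap('scene'); t=cap('wrist')
a=cv2.resize(c['image'][120:260,220:400],(540,420),interpolation=2); b=cv2.resize(t['image'][100:330,180:460],None,fx=.93,fy=1.826)[:420]
cv2.imwrite('pics/c.png',np.hstack([a,b]))
```

```text
(no output)
```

View pics/c.png

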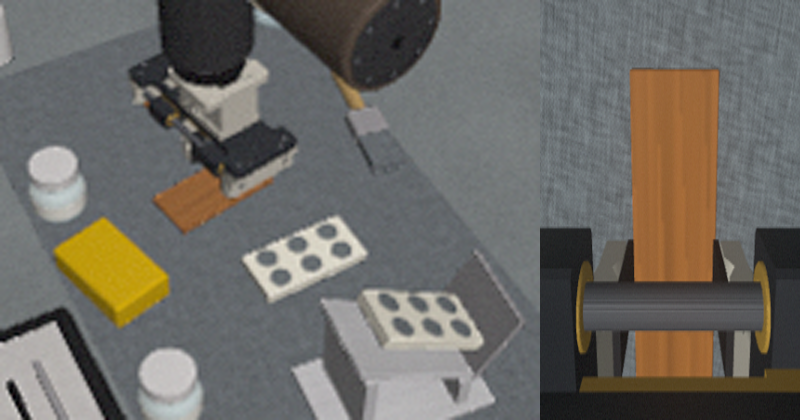

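Call:
move_arm([
  [[0, 0, 0], [0, 0, 0]],
  [[0, 0, 0], [0, 0, 0]],
  [[0, 0, 0], [0, 0, 0]],
  [[0, 0, 0], [0, 0, 0]],
], jaw=8.7)

```text
time_s: 6.0
tcp_pos: [0.563, -0.1109, 0.001]
eef_rot: [-180.0, -0.0, 10.5]
contact_force: [-0.4, 0.1, 0.4]
gripper_width: 0.0837
gripper_force: 0.0
```

Call:
move_arm([
  [[0, 0, 0.1], [0, 0, 0]],
  [[0, 0, 0.2], [0, 0, 0]],
  [[0, 0, 0.2], [0, 0, 0]],
])

```text
time_s: 6.38
tcp_pos: [0.5629, -0.111, -0.0012]
eef_rot: [-180.0, 0.0, 10.5]
contact_force: [-0.5, -0.1, 0.4]
gripper_width: 0.0868
gripper_force: 0.0
```

Call:
move_arm([
  [[0, 0, 0.1], [0, 0, 0]],
  [[0, 0, 0.2], [0, 0, 0]],
  [[0, 0, 0.3], [0, 0, 0]],
  [[0, 0, 0.3], [0, 0, 0]],
])

```text
time_s: 6.88
tcp_pos: [0.5629, -0.111, -0.0041]
eef_rot: [-180.0, 0.0, 10.5]
contact_force: [-0.2, 0.2, 0.3]
gripper_width: 0.087
gripper_force: 0.0
```

Call:
move_arm([
  [[0, 0, 0.1], [0, 0, 0]],
  [[0, 0, 0.2], [0, 0, 0]],
  [[0, 0, 0.2], [0, 0, 0]],
])

```text
time_s: 7.25
tcp_pos: [0.5629, -0.111, -0.0061]
eef_rot: [-180.0, 0.0, 10.5]
contact_force: [-0.8, -0.4, 0.6]
gripper_width: 0.0867
gripper_force: 0.0
```

Call:
move_arm([
  [[0, 0, 0.1], [0, 0, 0]],
  [[0, 0, 0.2], [0, 0, 0]],
  [[0, 0, 0.3], [0, 0, 0]],
  [[0, 0, 0.3], [0, 0, 0]],
])

```text
time_s: 7.75
tcp_pos: [0.5629, -0.111, -0.0091]
eef_rot: [-180.0, 0.0, 10.5]
contact_force: [0.6, -0.2, 0.6]
gripper_width: 0.087
gripper_force: 0.0
```

Call:
move_arm([
  [[0, 0, 0.1], [0, 0, 0]],
  [[0, 0, 0.2], [0, 0, 0]],
  [[0, 0, 0.2], [0, 0, 0]],
])

```text
time_s: 8.12
tcp_pos: [0.5629, -0.111, -0.0112]
eef_rot: [-180.0, 0.0, 10.5]
contact_force: [0.6, 0.2, 0.2]
gripper_width: 0.087
gripper_force: 0.0
```

Call:
move_arm([
  [[0, 0, 0], [0, 0, 0]],
  [[0, 0, 0], [0, 0, 0]],
  [[0, 0, 0], [0, 0, 0]],
  [[0, 0, 0], [0, 0, 0]],
  [[0, 0, 0], [0, 0, 0]],
], jaw=5.5, squeeze=35)

```text
time_s: 8.75
tcp_pos: [0.563, -0.111, -0.011]
eef_rot: [180.0, -0.0, 10.5]
contact_force: [0.4, -0.1, -0.6]
gripper_width: 0.0555
gripper_force: 0.0
```

Run:
```python
from h import *
t=cap('wrist')
cv2.imwrite('pics/d.png',cv2.resize(t['image'][130:330,200:460],None,fx=3,fy=3,interpolation=2))
p,Q=tool()
for z in (0,-.0188,-.03): print(z,proj(t,p+Q.apply([[0,.03,z],[0,-.03,z]])).round(0).tolist())
```

```text
0 [[366.0, 230.0], [280.0, 230.0]]
-0.0188 [[370.0, 240.0], [276.0, 240.0]]
-0.03 [[373.0, 247.0], [272.0, 248.0]]
```

View pics/d.png

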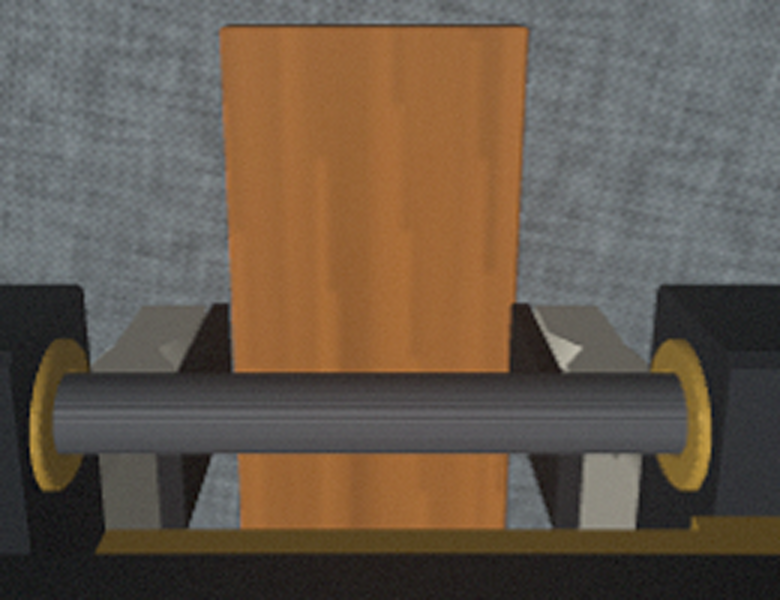

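Run:
```python
from h import *
t=cap('wrist'); p,Q=tool()
for z in (0,-.005,-.01,-.015,-.02,-.025): print(z,proj(t,p+Q.apply([[.0095,.02775,z],[.0095,-.02775,z],[-.0095,.03,z],[.0095,.03,z]])).round(0).tolist())
B=R.from_euler('z',10.5,degrees=True)
for x in (.062,.03,0,-.03): print(x,proj(t,[.564,-.1105,.008]+B.apply([[x,.03,0],[x,-.03,0]])).round(0).tolist())
```

```text
0 [[363.0, 217.0], [283.0, 217.0], [365.0, 242.0], [366.0, 217.0]]
-0.005 [[364.0, 219.0], [282.0, 219.0], [366.0, 245.0], [367.0, 219.0]]
-0.01 [[365.0, 222.0], [280.0, 222.0], [367.0, 248.0], [369.0, 222.0]]
-0.015 [[366.0, 224.0], [279.0, 224.0], [369.0, 252.0], [370.0, 224.0]]
-0.02 [[368.0, 227.0], [278.0, 227.0], [370.0, 255.0], [371.0, 227.0]]
-0.025 [[369.0, 230.0], [277.0, 230.0], [371.0, 258.0], [373.0, 230.0]]
0.062 [[270.0, 138.0], [375.0, 138.0]]
0.03 [[273.0, 192.0], [372.0, 192.0]]
0 [[275.0, 239.0], [370.0, 239.0]]
-0.03 [[277.0, 281.0], [368.0, 281.0]]
```

Call:
move_arm([
  [[0, 0, 0], [0, 0, 0]],
  [[0, 0, 0], [0, 0, 0]],
  [[0, 0, 0.1], [0, 0, 0]],
  [[0, 0, 0.3], [0, 0, 0]],
  [[0, 0, 0.3], [0, 0, 0]],
], jaw=7)

```text
time_s: 9.48
tcp_pos: [0.5627, -0.111, -0.0143]
eef_rot: [-180.0, 0.0, 10.5]
contact_force: [0.6, -0.1, -0.5]
gripper_width: 0.0701
gripper_force: 0.0
```

Call:
move_arm([
  [[0, 0, 0.1], [0, 0, 0]],
  [[0, 0, 0.2], [0, 0, 0]],
  [[0, 0, 0.3], [0, 0, 0]],
  [[0, 0, 0.3], [0, 0, 0]],
])

```text
time_s: 9.98
tcp_pos: [0.5629, -0.111, -0.0172]
eef_rot: [180.0, 0.0, 10.5]
contact_force: [-0.7, -0.0, -0.3]
gripper_width: 0.0697
gripper_force: 0.0
```

Call:
move_arm([
  [[0, 0, 0.1], [0, 0, 0]],
  [[0, 0, 0.2], [0, 0, 0]],
  [[0, 0, 0.3], [0, 0, 0]],
  [[0, 0, 0.3], [0, 0, 0]],
])

```text
time_s: 10.48
tcp_pos: [0.5629, -0.111, -0.0201]
eef_rot: [-180.0, 0.0, 10.5]
contact_force: [0.0, -0.3, 0.3]
gripper_width: 0.0701
gripper_force: 0.0
```

Call:
move_arm([
  [[0, 0, 0.1], [0, 0, 0]],
  [[0, 0, 0.2], [0, 0, 0]],
  [[0, 0, 0.3], [0, 0, 0]],
  [[0, 0, 0.3], [0, 0, 0]],
])

```text
time_s: 10.98
tcp_pos: [0.5629, -0.111, -0.0231]
eef_rot: [180.0, 0.0, 10.5]
contact_force: [-0.1, -1.2, 0.7]
gripper_width: 0.0703
gripper_force: 0.0
```

Call:
move_arm([
  [[0, 0, 0.1], [0, 0, 0]],
  [[0, 0, 0.2], [0, 0, 0]],
  [[0, 0, 0.2], [0, 0, 0]],
])

```text
time_s: 11.35
tcp_pos: [0.5629, -0.1109, -0.0251]
eef_rot: [-180.0, 0.0, 10.5]
contact_force: [-0.3, 0.3, -0.1]
gripper_width: 0.0705
gripper_force: 0.0
```

Call:
move_arm([
  [[0, 0, 0], [0, 0, 0]],
  [[0, 0, 0], [0, 0, 0]],
  [[0, 0, 0], [0, 0, 0]],
  [[0, 0, 0], [0, 0, 0]],
], jaw=5)

```text
time_s: 11.85
tcp_pos: [0.563, -0.1109, -0.025]
eef_rot: [180.0, -0.0, 10.5]
contact_force: [-0.2, -0.8, 0.4]
gripper_width: 0.0595
gripper_force: 35.0
```

```bash
cat >> h.py <<'E'
BO=np.array([.4621,.2069,.052]); BY=-5.8
def bedR(): return R.from_euler('xyz',[0,-30,BY],degrees=True)
def place(x,y,z,ox,oz):  # centre of underside wanted at bed x,y,z; its place in tool frame (ox,0,oz)
    Q=R.from_euler('xyz',[180,-30,0],degrees=True); B=bedR(); Q=B*R.from_euler('x',180,degrees=True)
    p=BO+B.apply([x,y,z])-Q.apply([ox,0,oz]); p0,R0=tool()
    print('goal tcp',p.round(4),'shift cm',(R0.inv().apply(p-p0)*100).round(2),'turn',(R0.inv()*Q).as_rotvec().round(3),'| now bed xyz of part',(B.inv().apply(p0+R0.apply([ox,0,oz])-BO)*1000).round(1))
E
python3 - <<'E'
from h import *
place(.074,0,.06,.001,-.025)
E
```

```text
goal tcp [0.5076 0.2023 0.1188] shift cm [  0.26 -31.81 -14.38] turn [-0.074  0.52   0.278] | now bed xyz of part [  89.6 -305.7 -111.8]
```

Call:
move_arm([
  [[0, 0, -2], [0, 0, 0]],
  [[0, 0, -7], [0, 0, 0]],
  [[0, 0, -13], [0, 0, 0]],
  [[0, 0, -19], [0, 0, 0]],
  [[0, 0, -24], [0, 0, 0]],
])

```text
time_s: 12.48
tcp_pos: [0.563, -0.111, 0.2177]
eef_rot: [180.0, -0.1, 10.5]
contact_force: [1.2, 0.1, 0.1]
gripper_width: 0.0589
gripper_force: 35.0
```

Call:
move_arm([
  [[0, -5, -1], [-0.015, 0.1, 0.055]],
  [[0, -11, -2], [-0.03, 0.2, 0.11]],
  [[0, -17, -2], [-0.045, 0.31, 0.165]],
  [[0, -23, -2], [-0.06, 0.42, 0.22]],
  [[0, -29, -2], [-0.074, 0.52, 0.278]],
])

```text
time_s: 13.1
tcp_pos: [0.5271, 0.1015, 0.2373]
eef_rot: [178.1, -25.8, -3.5]
contact_force: [1.7, 0.1, -1.1]
gripper_width: 0.0594
gripper_force: 35.0
```

Run:
```python
from h import *
place(.078,0,.07,.001,-.025)
c=cap('wrist','w5.png')
```

```text
goal tcp [0.5061 0.2024 0.1295] shift cm [ -7.14 -10.22   8.18] turn [0.015 0.072 0.037] | now bed xyz of part [160.7 -97.8 147.7]
```

Call:
move_arm([
  [[0, 0, 0], [0, 0, 0]],
  [[0, 0, 0], [0, 0, 0]],
])

```text
time_s: 13.4
tcp_pos: [0.5281, 0.0997, 0.237]
eef_rot: [178.0, -25.6, -3.4]
contact_force: [0.8, -0.8, -0.8]
gripper_width: 0.0591
gripper_force: 35.0
```

Run:
```python
from h import *
place(.078,0,.07,.001,-.025)
```

```text
goal tcp [0.5061 0.2024 0.1295] shift cm [ -7.19 -10.42   8.12] turn [0.016 0.076 0.038] | now bed xyz of part [161.6 -99.5 146.9]
```

Call:
move_arm([
  [[-2, -4, 1], [0.005, 0.025, 0.012]],
  [[-4, -7.5, 2], [0.01, 0.05, 0.025]],
  [[-6, -10.4, 4], [0.016, 0.076, 0.038]],
  [[-7.2, -10.4, 6], [0.016, 0.076, 0.038]],
  [[-7.2, -10.4, 7], [0.016, 0.076, 0.038]],
])

```text
time_s: 14.02
tcp_pos: [0.5065, 0.2072, 0.1478]
eef_rot: [179.5, -29.2, -5.8]
contact_force: [-0.3, -0.0, 0.3]
gripper_width: 0.0593
gripper_force: 35.0
```

Call:
move_arm([
  [[0, 0, 0], [0, 0, 0]],
  [[0, 0, 0], [0, 0, 0]],
])

```text
time_s: 14.28
tcp_pos: [0.506, 0.2069, 0.1487]
eef_rot: [179.6, -29.3, -5.9]
contact_force: [-0.5, -0.3, -0.1]
gripper_width: 0.0589
gripper_force: 35.0
```

Run:
```python
from h import *
c=cap('wrist','w6.png'); s=cap('scene'); t=cap('top')
place(.070,0,.04,.001,-.025)
a=cv2.resize(s['image'][160:300,290:430],(400,400),interpolation=2); b=cv2.resize(t['image'][170:260,205:295],(400,400),interpolation=2)
d=cv2.resize(c['image'],(320,200))
cv2.imwrite('pics/e.png',np.vstack([np.hstack([a,b]),np.hstack([d,np.zeros((200,480,3),np.uint8)])]))
```

```text
goal tcp [0.5141 0.2016 0.0995] shift cm [-1.63  0.46  4.75] turn [ 0.007  0.013 -0.001] | now bed xyz of part [87.2  5.1 87.2]
```

View pics/e.png

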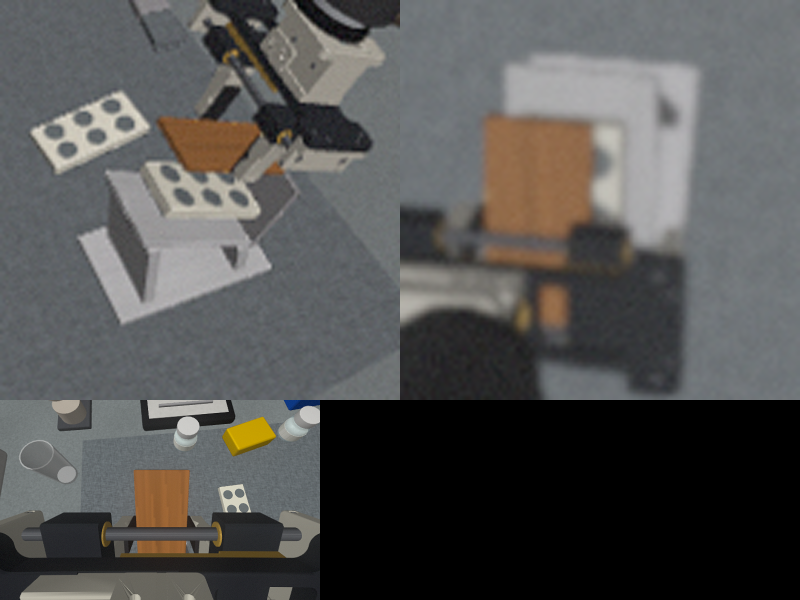

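```bash
cat > chk.py <<'E'
from h import *
p,Q=tool()
ox,oz,th=.001,-.025,.008
for n in ['top','scene']:
    c=cap(n); I=c['image'].astype(int); m=((I[:,:,2]-I[:,:,0])>45).astype(np.uint8)
    k=proj(c,p+Q.apply([[ox+.062,.03,oz-th],[ox+.062,-.03,oz-th],[ox+.062,.03,oz],[ox+.062,-.03,oz]]))
    b=proj(c,BO+bedR().apply([[.1205,.03,.0277],[.1205,-.03,.0277]]))
    x,y=k.mean(0).astype(int)
    print(n,'pred sheet far corners',k.round(1).tolist(),'pal far',b.round(1).tolist())
    g=m[y-25:y+45,x-35:x+35]; 
    for r_ in range(0,70,4):
        q=np.flatnonzero(g[r_]); 
        if len(q): print(y-25+r_,q[0]+x-35,q[-1]+x-35,len(q),end='; ')
    print()
E
python3 chk.py
```

```text
top pred sheet far corners [[248.2, 198.1], [223.6, 196.0], [248.9, 196.9], [224.4, 194.8]] pal far [[232.0, 196.2], [255.1, 198.1]]
199 224 247 24; 203 224 247 24; 207 224 247 24; 211 224 246 23; 215 224 247 24; 219 224 246 23; 227 225 240 16; 235 237 240 4; 239 237 241 5; 
scene pred sheet far corners [[345.3, 200.0], [355.6, 217.5], [343.7, 202.2], [354.0, 219.6]] pal far [[349.4, 233.4], [339.7, 216.5]]
184 381 381 1; 204 346 379 34; 208 349 379 31; 212 351 375 25; 216 354 372 19; 220 367 383 3;
```

Call:
move_arm([
  [[-0.8, 0.25, 2], [0.007, 0.013, 0]],
  [[-1.6, 0.46, 4], [0.007, 0.013, 0]],
  [[-1.6, 0.46, 4.2], [0.007, 0.013, 0]],
  [[-1.6, 0.46, 4.2], [0.007, 0.013, 0]],
])

```text
time_s: 15.02
tcp_pos: [0.5224, 0.2122, 0.1233]
eef_rot: [179.0, -28.3, -5.9]
contact_force: [-0.4, -0.4, 0.3]
gripper_width: 0.0592
gripper_force: 35.0
```

Run:
```python
from h import *
place(.070,0,.03,.001,-.025)
```

```text
goal tcp [0.5191 0.2011 0.0908] shift cm [-1.73  1.09  2.77] turn [ 0.017  0.03  -0.001] | now bed xyz of part [88.9 11.8 57. ]
```

Run:
```python
from h import *
s=r.get_state(); print(np.round(s['joints'],1), np.round(s['qd'],2))
```

```text
[ 48.5   2.  -58.2  62.  -26.5 -20.5] [ 0.38 -0.64 -0.04 -0.11 -0.1   0.01]
```

```bash
cat > samp.py <<'E'
from h import *
import json
s=r.get_state(); open('samp.txt','a').write(json.dumps([list(map(float,s[k])) for k in('joints','tcp_pos','eef_rot')])+'\n'); print(np.round(s['joints'],1))
E
python3 samp.py; python3 -c "
from h import *
print([a for a in dir(r) if a[0]!='_'])"
```

```text
[ 48.5   2.  -58.2  62.  -26.5 -20.5]
['Unreachable', 'close_job', 'get_state', 'grip_point_offset']
```

Call:
move_arm([
  [[0, 0, -3], [0, 0, 0]],
  [[0, 0, -7], [0, 0, 0]],
  [[0, 0, -7], [0, 0, 0]],
])

```text
time_s: 15.4
tcp_pos: [0.4891, 0.2196, 0.1881]
eef_rot: [179.4, -28.4, -5.9]
contact_force: [0.2, 0.1, -0.3]
gripper_width: 0.0587
gripper_force: 35.0
```

```bash
python3 samp.py
```

```text
[ 60.5  -5.  -52.5  43.6 -39.6 -10.1]
```

Call:
move_arm([
  [[0, 3, 0], [0, -0.15, 0]],
  [[0, 6, 0], [0, -0.3, 0]],
  [[0, 9, -2], [0, -0.4, 0]],
  [[0, 9, -2], [0, -0.4, 0]],
])

```text
time_s: 15.9
tcp_pos: [0.4719, 0.1283, 0.2052]
eef_rot: [179.3, -5.3, -6.4]
contact_force: [0.5, -0.4, -0.6]
gripper_width: 0.0592
gripper_force: 35.0
```

```bash
python3 samp.py
```

```text
[ 42.3  -0.9 -27.2   5.1 -60.8  38.9]
```

Call:
move_arm([
  [[4, 4, 0], [0.1, -0.1, 0]],
  [[8, 8, 0], [0.2, -0.1, 0.1]],
  [[8, 8, 0], [0.2, -0.1, 0.1]],
])

```text
time_s: 16.27
tcp_pos: [0.5422, 0.0349, 0.2111]
eef_rot: [-169.2, 0.9, -12.1]
contact_force: [-0.3, 0.8, -0.6]
gripper_width: 0.0589
gripper_force: 35.0
```

```bash
python3 samp.py
```

```text
[ 16.3   7.  -12.1 -10.8 -66.9  65.4]
```

```bash
cat > kin.py <<'E'
from h import *
import json
from scipy.optimize import least_squares
D=[json.loads(l) for l in open('samp.txt')]+[[[81.939,20.546,.682,0,-70.136,-16.507],[.28066,.61386,.19767],[180,0,-24.5686]]]
e=lambda a,q:R.from_euler(a,q,degrees=True)
def rot(j,s4,s6,C): return e('z',j[0])*e('y',j[1]-j[2])*e('x',s4*j[3])*e('y',-j[4])*e('x',s6*j[5])*C
def pos(j,k,s4):
    A=e('z',j[0]);B=A*e('y',j[1]);Cc=A*e('y',j[1]-j[2]);E=Cc*e('x',s4*j[3]);F=E*e('y',-j[4])
    return A.apply([k[0],k[1],k[2]])+B.apply([k[3],0,k[4]])+Cc.apply([k[5],0,k[6]])+E.apply([0,k[7],k[8]])+F.apply([k[9],0,k[10]])
best=None
for s4 in(1,-1):
  for s6 in(1,-1):
    # const from start
    C=rot(D[-1][0],s4,s6,R.identity()).inv()*e('xyz',D[-1][2])
    er=max((rot(d[0],s4,s6,C).inv()*e('xyz',d[2])).magnitude() for d in D)
    if best is None or er<best[0]: best=(er,s4,s6,C)
er,s4,s6,C=best
k0=np.array([0,.0,.3,0,.4,.3,0,0,0,.25,0])
f=lambda k:np.concatenate([(pos(d[0],k,s4)-d[1])*1000 for d in D]+[(k-k0)*.5])
o=least_squares(f,k0); K=o.x
if __name__=='__main__':
    print('rot err',er,s4,s6); print(K.round(4)); print(np.round(o.fun[:3*len(D)],1))
E
python3 kin.py
```

```text
rot err 1.0471975511854343e-05 -1 -1
[-0.      0.      0.1988 -0.      0.6016  0.4636  0.     -0.1918 -0.
  0.4069  0.    ]
[-0. -0.  0.  0.  0.  0.  0. -0. -0. -0. -0.  0. -0.  0. -0.]
```

```bash
cat > ik.py <<'E'
from kin import *
lo=np.array([-176.03,-82.01,-58.28,-173.87,-174.79,-173.66])+1; hi=np.array([176.03,121.73,71.71,95.51,-.11,173.66])-1
def ik(p,Q,n=60,seed=0,j0=None):
    g=np.random.default_rng(seed); out=[]
    def f(j): return np.concatenate([(pos(j,K,s4)-p)*10,(rot(j,s4,s6,C).inv()*Q).as_rotvec()*2])
    for i in range(n):
        x0=np.array(j0) if j0 is not None else g.uniform(lo,hi)
        o=least_squares(f,np.clip(x0,lo+.1,hi-.1),bounds=(lo,hi),x_scale=50,max_nfev=80)
        if o.cost<1e-8 and not any(np.abs(o.x-q).max()<2 for q in out): out.append(o.x)
        if j0 is not None: break
    return out
def goal(x,y,z,ox,oz,al,flip=0):
    B=bedR(); Q=B*e('x',180)*e('y',-al)   # tool tilted towards the vertical by al
    p=BO+B.apply([x,y,z])-Q.apply([ox,0,oz])
    if flip: Q=Q*e('z',180)
    return p,Q
E
python3 - <<'E'
from ik import *
for al in (0,6,12,18,25):
    for fl in (0,1):
        p,Q=goal(.062,0,.0277,.001,-.027,al,fl); s=ik(p,Q,25)
        print(al,fl,p.round(3),(Q.as_matrix()[:,2]).round(2),[q.round(0).tolist() for q in s])
E
```

```text
0 0 [0.514 0.202 0.083] [ 0.5  -0.05 -0.87] []
0 1 [0.514 0.202 0.083] [ 0.5  -0.05 -0.87] []
6 0 [0.512 0.202 0.082] [ 0.4  -0.04 -0.91] []
6 1 [0.512 0.202 0.082] [ 0.4  -0.04 -0.91] []
12 0 [0.509 0.202 0.081] [ 0.31 -0.03 -0.95] [[50.0, 6.0, -50.0, 34.0, -27.0, 4.0]]
12 1 [0.509 0.202 0.081] [ 0.31 -0.03 -0.95] []
18 0 [0.506 0.202 0.08 ] [ 0.21 -0.02 -0.98] [[49.0, 9.0, -41.0, 17.0, -35.0, 21.0]]
18 1 [0.506 0.202 0.08 ] [ 0.21 -0.02 -0.98] [[49.0, 9.0, -41.0, 17.0, -35.0, -159.0]]
25 0 [0.503 0.203 0.08 ] [ 0.09 -0.01 -1.  ] [[46.0, 12.0, -31.0, 6.0, -44.0, 35.0]]
25 1 [0.503 0.203 0.08 ] [ 0.09 -0.01 -1.  ] [[46.0, 12.0, -31.0, 6.0, -44.0, -145.0]]
```

Run:
```python
from h import *
rel([.563,-.111,.06],[180,0,10.5])
```

```text
shift cm [ 5.32 16.4  12.18] turn [-0.189 -0.022 -0.394]
```

Call:
move_arm([
  [[1.5, 4, 0], [-0.05, -0.006, -0.1]],
  [[3, 8.5, 1], [-0.1, -0.012, -0.2]],
  [[4.3, 13, 4], [-0.15, -0.018, -0.3]],
  [[5.3, 16.4, 8], [-0.189, -0.022, -0.394]],
  [[5.3, 16.4, 12], [-0.189, -0.022, -0.394]],
])

```text
time_s: 16.9
tcp_pos: [0.5614, -0.1058, 0.0605]
eef_rot: [179.9, 0.1, 11.2]
contact_force: [0.1, 1.3, -0.5]
gripper_width: 0.059
gripper_force: 35.0
```

Call:
move_arm([
  [[0, 0, 0], [0, 0, 0]],
])

```text
time_s: 17.02
tcp_pos: [0.5598, -0.1046, 0.0596]
eef_rot: [-180.0, 0.4, 11.2]
contact_force: [-0.4, 0.2, 0.0]
gripper_width: 0.059
gripper_force: 35.0
```

Run:
```python
from h import *
rel([.563,-.111,-.0242],[180,0,10.5])
```

```text
shift cm [0.25 0.69 8.38] turn [-0.     0.007  0.012]
```

Lower, let go, back up a bit.

Call:
move_arm([
  [[0, 0, 4], [0, 0.007, 0]],
  [[0, 0, 7.5], [0, 0.007, 0]],
  [[0, 0, 8.2], [0, 0.007, 0]],
  [[0, 0, 8.4], [0, 0.007, 0]],
  [[0, 0, 8.4], [0, 0.007, 0]],
])

```text
time_s: 17.65
tcp_pos: [0.5644, -0.1048, -0.0194]
eef_rot: [-180.0, -0.6, 11.2]
contact_force: [0.6, -0.9, -0.1]
gripper_width: 0.0595
gripper_force: 35.0
```

Call:
move_arm([
  [[0, 0, 0], [0, 0, 0]],
  [[0, 0, 0], [0, 0, 0]],
], jaw=6.6)

```text
time_s: 17.9
tcp_pos: [0.5637, -0.105, -0.0203]
eef_rot: [-180.0, -0.5, 11.1]
contact_force: [0.4, -0.4, 0.7]
gripper_width: 0.0658
gripper_force: 0.0
```

Call:
move_arm([
  [[0, 0, 0.1], [0, 0, 0]],
  [[0, 0, 0.2], [0, 0, 0]],
  [[0, 0, 0.2], [0, 0, 0]],
])

```text
time_s: 18.27
tcp_pos: [0.563, -0.1051, -0.0234]
eef_rot: [-180.0, -0.4, 11.1]
contact_force: [0.3, -0.6, -1.1]
gripper_width: 0.0659
gripper_force: 0.0
```

Call:
move_arm([
  [[0, 0, 0.1], [0, 0, 0]],
  [[0, 0, 0.2], [0, 0, 0]],
  [[0, 0, 0.2], [0, 0, 0]],
])

```text
time_s: 18.65
tcp_pos: [0.5631, -0.105, -0.0253]
eef_rot: [-180.0, -0.4, 11.1]
contact_force: [-0.3, -0.2, 0.0]
gripper_width: 0.0659
gripper_force: 0.0
```

Call:
move_arm([
  [[0, 0, 0.1], [0, 0, 0]],
  [[0, 0, 0.2], [0, 0, 0]],
  [[0, 0, 0.2], [0, 0, 0]],
])

```text
time_s: 19.02
tcp_pos: [0.5631, -0.105, -0.0273]
eef_rot: [-180.0, -0.4, 11.1]
contact_force: [0.3, -0.4, 0.9]
gripper_width: 0.066
gripper_force: 0.0
```

```bash
python3 samp.py
python3 - <<'E'
from ik import *
print(np.abs(pos(D[-2][0],K,s4)-D[-2][1]).max())
# limits of tilt for various heights
for al in (13,16):
  for x,z in ((.062,.025),(.062,.05),(.07,.1)):
    p,Q=goal(x,0,z,.001,-.025,al); s=ik(p,Q,12); print(al,x,z,[q.round(0).tolist() for q in s])
B=e('z',11); 
for al in (13,16):
    Q=B*e('x',180)*e('y',-al); s=ik([.57,-.105,0.0],Q,12); print(al,Q.as_euler('xyz',degrees=True).round(1),[q.round(0).tolist() for q in s])
E
```

```text
[  9.   24.7 -27.3  -0.1 -37.6  92.2]
1.6891513923006363e-06
13 0.062 0.025 [[50.0, 7.0, -49.0, 31.0, -28.0, 7.0]]
13 0.062 0.05 [[53.0, 4.0, -47.0, 28.0, -32.0, 9.0]]
13 0.07 0.1 [[56.0, -1.0, -44.0, 23.0, -41.0, 12.0]]
16 0.062 0.025 [[50.0, 8.0, -44.0, 22.0, -32.0, 16.0]]
16 0.062 0.05 [[52.0, 5.0, -43.0, 20.0, -36.0, 17.0]]
16 0.07 0.1 [[54.0, 1.0, -40.0, 18.0, -44.0, 18.0]]
13 [180.  13.  11.] [[9.0, 30.0, -14.0, 0.0, -59.0, 92.0]]
16 [180.  16.  11.] [[9.0, 32.0, -11.0, 1.0, -63.0, 91.0]]
```

Call:
move_arm([
  [[0, 0, -1], [0, -0.03, 0]],
  [[0, 0, -2], [0, -0.12, 0]],
  [[0, 0, -2], [0, -0.2, 0]],
  [[0, 0, -2], [0, -0.24, 0]],
  [[0, 0, -2], [0, -0.24, 0]],
], jaw=7)

```text
time_s: 19.65
tcp_pos: [0.5634, -0.1049, -0.0079]
eef_rot: [-180.0, 13.3, 11.2]
contact_force: [-0.6, 0.1, -0.2]
gripper_width: 0.0702
gripper_force: 0.0
```

Run:
```python
from h import *
Q=R.from_euler('xyz',[180,14,11.1],degrees=True)
p=np.array([.5645,-.1048,.004])-Q.apply([0,0,-.029]); print(p); p[2]=-.019; rel(p,[180,14,11.1])
```

```text
[ 0.55761551 -0.10615068 -0.02413858]
shift cm [-0.32  0.01  1.22] turn [-0.    -0.011  0.001]
```

Call:
move_arm([
  [[-0.3, 0, 0.6], [0, 0, 0]],
  [[-0.32, 0, 1.2], [0, 0, 0]],
  [[-0.32, 0, 1.2], [0, 0, 0]],
])

```text
time_s: 20.02
tcp_pos: [0.5563, -0.1063, -0.0184]
eef_rot: [-180.0, 13.4, 11.1]
contact_force: [-0.5, -0.2, -0.5]
gripper_width: 0.0703
gripper_force: 0.0
```

Call:
move_arm([
  [[0, 0, 0.1], [0, 0, 0]],
  [[0, 0, 0.2], [0, 0, 0]],
  [[0, 0, 0.3], [0, 0, 0]],
  [[0, 0, 0.3], [0, 0, 0]],
])

```text
time_s: 20.52
tcp_pos: [0.5566, -0.1063, -0.0211]
eef_rot: [-180.0, 13.3, 11.1]
contact_force: [-0.6, -0.5, -0.1]
gripper_width: 0.0698
gripper_force: 0.0
```

Call:
move_arm([
  [[0, 0, 0.1], [0, 0, 0]],
  [[0, 0, 0.2], [0, 0, 0]],
  [[0, 0, 0.2], [0, 0, 0]],
])

```text
time_s: 20.9
tcp_pos: [0.556, -0.1064, -0.0231]
eef_rot: [-180.0, 13.3, 11.1]
contact_force: [0.1, -0.9, 0.4]
gripper_width: 0.0703
gripper_force: 0.0
```

Call:
move_arm([
  [[0, 0, 0.1], [0, 0, 0]],
  [[0, 0, 0.2], [0, 0, 0]],
  [[0, 0, 0.2], [0, 0, 0]],
])

```text
time_s: 21.28
tcp_pos: [0.5556, -0.1065, -0.025]
eef_rot: [-180.0, 13.3, 11.1]
contact_force: [0.4, 0.5, -0.1]
gripper_width: 0.0702
gripper_force: 0.0
```

Call:
move_arm([
  [[0, 0, 0.1], [0, 0, 0]],
  [[0, 0, 0.2], [0, 0, 0]],
  [[0, 0, 0.2], [0, 0, 0]],
])

```text
time_s: 21.65
tcp_pos: [0.5557, -0.1066, -0.0262]
eef_rot: [-180.0, 13.3, 11.2]
contact_force: [-0.5, 1.5, 6.4]
gripper_width: 0.0698
gripper_force: 3.0
```

Call:
move_arm([
  [[0, 0, -0.25], [0, 0, 0]],
  [[0, 0, -0.25], [0, 0, 0]],
])

```text
time_s: 21.9
tcp_pos: [0.5559, -0.1064, -0.0244]
eef_rot: [-180.0, 13.3, 11.1]
contact_force: [0.1, -0.2, -0.1]
gripper_width: 0.0701
gripper_force: 0.0
```

Call:
move_arm([
  [[0, 0, 0], [0, 0, 0]],
  [[0, 0, 0], [0, 0, 0]],
  [[0, 0, 0], [0, 0, 0]],
], jaw=5, squeeze=35)

```text
time_s: 22.28
tcp_pos: [0.5557, -0.1065, -0.0246]
eef_rot: [-180.0, 13.3, 11.1]
contact_force: [-0.3, -0.3, -0.0]
gripper_width: 0.0596
gripper_force: 35.0
```

Run:
```python
from h import *
p,Q=tool(); print(p.round(4),Q.as_euler('xyz',degrees=True).round(1)); print('S in tool',Q.inv().apply(np.array([.5645,-.1048,0])-p).round(4))
c=cap('wrist'); 
for o in outline_of('separator','wrist')[:1]:
    rows=np.flatnonzero(o['mask'].any(1)); print(o['score'],o['box']); 
    rr=int(rows[0]); cols=np.flatnonzero(o['mask'][rr+3]); print(rr,cols[0],cols[-1]); print('far end',onz(c,[cols.mean(),rr-.5],.008).round(4))
```

```text
[ 0.5557 -0.1065 -0.0246] [-180.    13.3   11.1]
S in tool [ 0.0031  0.     -0.026 ]
0.93 [260.6, 139.5, 383.6, 305.5]
139 262 382
far end [ 0.6279 -0.0919  0.008 ]
```

```bash
cat >> h.py <<'E'
def place(x,y,z,ox,oz,al):
    B=bedR(); Q=B*R.from_euler('x',180,degrees=True)*R.from_euler('y',-al,degrees=True)
    p=BO+B.apply([x,y,z])-Q.apply([ox,0,oz]); p0,R0=tool()
    print('goal tcp',p.round(4),'shift cm',(R0.inv().apply(p-p0)*100).round(2),'turn',(R0.inv()*Q).as_rotvec().round(3),'| now part in bed mm',(B.inv().apply(p0+R0.apply([ox,0,oz])-BO)*1000).round(1),
     'joints',np.round(r.get_state()['joints'],0))
E
cat > pl.py <<'E'
from h import *
place(*[float(a) for a in sys.argv[1:]])
E
```

```text
(no output)
```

Call:
move_arm([
  [[0, 0, -2], [0, 0, 0]],
  [[0, 0, -7], [0, 0, 0]],
  [[0, 0, -13], [0, 0, 0]],
  [[0, 0, -19], [0, 0, 0]],
  [[0, 0, -23], [0, 0, 0]],
])

```text
time_s: 23.0
tcp_pos: [0.6089, -0.0963, 0.2026]
eef_rot: [-180.0, 13.1, 11.2]
contact_force: [1.5, 0.1, -0.8]
gripper_width: 0.0595
gripper_force: 35.0
```

```bash
python3 pl.py .078 0 .12 .0045 -.026 13.3
```

```text
goal tcp [0.4728 0.2058 0.1687] shift cm [ -6.55 -32.28   5.01] turn [-0.009  0.517  0.299] | now part in bed mm [ 249.  -283.8   58.2] joints [  9.  23.   4.   0. -84.  92.]
```

Call:
move_arm([
  [[-1, -5, -1], [0, 0.09, 0.05]],
  [[-2, -10, -1], [0, 0.18, 0.1]],
  [[-3, -15, 0], [0, 0.27, 0.15]],
  [[-4, -20, 0], [-0.005, 0.36, 0.2]],
  [[-5, -25, 0], [-0.007, 0.44, 0.25]],
])

```text
time_s: 23.62
tcp_pos: [0.511, 0.1409, 0.2117]
eef_rot: [179.6, -12.3, -3.1]
contact_force: [1.4, 1.0, 0.5]
gripper_width: 0.0589
gripper_force: 35.0
```

```bash
python3 pl.py .078 0 .12 .0045 -.026 13.3
```

```text
goal tcp [0.4728 0.2058 0.1687] shift cm [-4.99 -6.3   3.27] turn [-0.005  0.077  0.046] | now part in bed mm [140.  -60.6 134.1] joints [ 44.  -1. -30.  12. -53.  37.]
```

Call:
move_arm([
  [[-2, -3, 0.5], [0, 0.03, 0.02]],
  [[-3.5, -5, 1.5], [-0.003, 0.06, 0.035]],
  [[-5, -6.3, 2.5], [-0.005, 0.077, 0.046]],
  [[-5, -6.3, 3.2], [-0.005, 0.077, 0.046]],
  [[-5, -6.3, 3.2], [-0.005, 0.077, 0.046]],
])

```text
time_s: 24.25
tcp_pos: [0.473, 0.204, 0.1685]
eef_rot: [179.8, -16.5, -5.6]
contact_force: [-0.7, -0.1, 0.0]
gripper_width: 0.0592
gripper_force: 35.0
```

```bash
python3 pl.py .068 0 .042 .0045 -.026 13.3
```

```text
goal tcp [0.5029 0.2028 0.0962] shift cm [ 0.82 -0.19  7.78] turn [0.002 0.004 0.003] | now part in bed mm [ 78.3  -1.7 119.6] joints [ 56.  -2. -42.  21. -45.  14.]
```

Call:
move_arm([
  [[0.2, -0.1, 3], [0.002, 0.004, 0.003]],
  [[0.5, -0.2, 5.5], [0.002, 0.004, 0.003]],
  [[0.8, -0.2, 7], [0.002, 0.004, 0.003]],
  [[0.8, -0.2, 7.7], [0.002, 0.004, 0.003]],
  [[0.8, -0.2, 7.7], [0.002, 0.004, 0.003]],
])

```text
time_s: 24.88
tcp_pos: [0.5029, 0.2026, 0.0972]
eef_rot: [180.0, -16.7, -5.9]
contact_force: [-0.1, -0.4, 0.2]
gripper_width: 0.0592
gripper_force: 35.0
```

```bash
python3 pl.py .068 0 .028 .0045 -.026 13.3
python3 - <<'E'
from h import *
s=cap('scene'); t=cap('top')
a=cv2.resize(s['image'][180:270,310:420],(560,458),interpolation=2); b=cv2.resize(t['image'][180:250,215:265],(240,336),interpolation=2)
o=np.zeros((458,800,3),np.uint8); o[:,:560]=a; o[:336,560:]=b
cv2.imwrite('pics/f.png',o)
E
```

```text
goal tcp [0.5099 0.202  0.0841] shift cm [ 0.29 -0.01  1.46] turn [ 0.001 -0.001 -0.001] | now part in bed mm [68.5 -0.1 42.9] joints [ 52.   5. -47.  27. -32.  10.]
```

View pics/f.png

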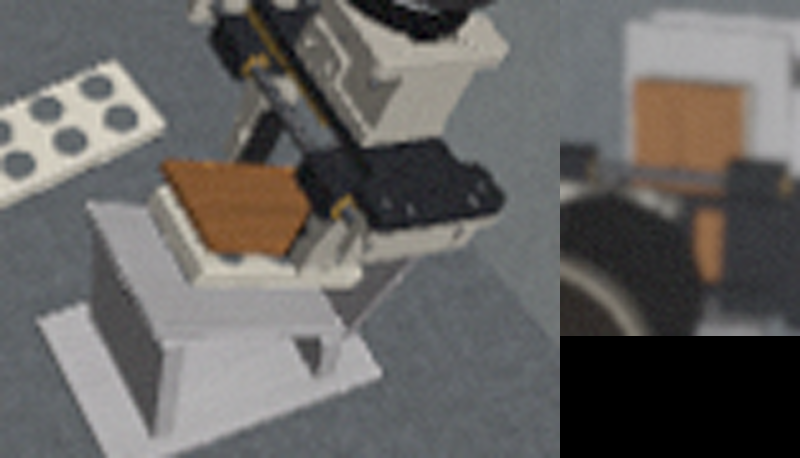

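Call:
move_arm([
  [[0.1, 0, 0.3], [0, 0, 0]],
  [[0.16, 0, 0.6], [0, 0, 0]],
  [[0.2, 0, 0.9], [0, 0, 0]],
  [[0.2, 0, 0.9], [0, 0, 0]],
])

```text
time_s: 25.48
tcp_pos: [0.507, 0.2025, 0.0888]
eef_rot: [180.0, -16.7, -5.8]
contact_force: [0.2, 0.4, -0.5]
gripper_width: 0.0594
gripper_force: 35.0
```

Call:
move_arm([
  [[0.02, 0, 0.1], [0, 0, 0]],
  [[0.05, 0, 0.2], [0, 0, 0]],
  [[0.05, 0, 0.2], [0, 0, 0]],
])

```text
time_s: 25.85
tcp_pos: [0.5081, 0.2026, 0.0873]
eef_rot: [-180.0, -16.7, -5.8]
contact_force: [0.1, -0.0, 0.4]
gripper_width: 0.0591
gripper_force: 35.0
```

Call:
move_arm([
  [[0.02, 0, 0.1], [0, 0, 0]],
  [[0.05, 0, 0.2], [0, 0, 0]],
  [[0.05, 0, 0.2], [0, 0, 0]],
])

```text
time_s: 26.22
tcp_pos: [0.5088, 0.2026, 0.0865]
eef_rot: [-180.0, -16.8, -5.8]
contact_force: [-15.8, 1.0, 14.7]
gripper_width: 0.0589
gripper_force: 35.0
```

```bash
python3 pl.py .068 0 .028 .0045 -.026 13.3
```

```text
goal tcp [0.5099 0.202  0.0841] shift cm [0.04 0.04 0.26] turn [-0.001 -0.001 -0.   ] | now part in bed mm [68.2  0.4 30.7] joints [ 51.   6. -48.  29. -30.   9.]
```

Call:
move_arm([
  [[-0.05, 0, -0.2], [0, 0, 0]],
  [[-0.25, 0, -0.15], [0, 0, 0]],
  [[-0.44, 0, -0.1], [0, 0, 0]],
  [[-0.44, 0, -0.1], [0, 0, 0]],
])

```text
time_s: 26.72
tcp_pos: [0.5046, 0.2029, 0.0851]
eef_rot: [180.0, -16.7, -5.8]
contact_force: [-0.4, -0.3, -0.6]
gripper_width: 0.0593
gripper_force: 35.0
```

Call:
move_arm([
  [[-0.1, 0, 0.023], [0, 0, 0]],
  [[-0.1, 0, 0.023], [0, 0, 0]],
])

```text
time_s: 26.98
tcp_pos: [0.5043, 0.2029, 0.0852]
eef_rot: [-180.0, -16.8, -5.8]
contact_force: [3.5, -1.8, 1.5]
gripper_width: 0.0591
gripper_force: 35.0
```

Call:
move_arm([
  [[-0.1, 0, 0.023], [0, 0, 0]],
  [[-0.1, 0, 0.023], [0, 0, 0]],
])

```text
time_s: 27.22
tcp_pos: [0.5041, 0.203, 0.0854]
eef_rot: [-180.0, -16.8, -5.8]
contact_force: [8.9, -5.5, 4.0]
gripper_width: 0.0591
gripper_force: 35.0
```

```bash
python3 pl.py .068 0 .028 .0045 -.026 13.3
```

```text
goal tcp [0.5099 0.202  0.0841] shift cm [0.52 0.04 0.3 ] turn [ 0.    -0.003 -0.001] | now part in bed mm [63.5  0.4 32.1] joints [ 51.   6. -48.  30. -29.   8.]
```

Call:
move_arm([
  [[0.15, 0, -0.035], [0, 0, 0]],
  [[0.17, 0, 0.065], [0, 0, 0]],
  [[0.19, 0, 0.14], [0, 0, 0]],
  [[0.19, 0, 0.14], [0, 0, 0]],
])

```text
time_s: 27.72
tcp_pos: [0.505, 0.203, 0.0843]
eef_rot: [-180.0, -16.8, -5.8]
contact_force: [-10.9, -1.3, 15.5]
gripper_width: 0.059
gripper_force: 35.0
```

```bash
python3 pl.py .068 0 .028 .0045 -.026 13.3
```

```text
goal tcp [0.5099 0.202  0.0841] shift cm [0.47 0.05 0.17] turn [-0.001 -0.002 -0.   ] | now part in bed mm [63.8  0.5 30.7] joints [ 51.   6. -48.  30. -29.   8.]
```

Call:
move_arm([
  [[-0.01, 0, -0.03], [0, 0, 0]],
  [[-0.01, 0, -0.04], [0, 0, 0]],
  [[-0.01, 0, -0.04], [0, 0, 0]],
])

```text
time_s: 28.1
tcp_pos: [0.5049, 0.2031, 0.0843]
eef_rot: [-180.0, -16.8, -5.8]
contact_force: [-5.7, -2.0, 8.4]
gripper_width: 0.0593
gripper_force: 35.0
```

Call:
move_arm([
  [[0, 0, 0], [0, 0, 0]],
  [[0, 0, 0], [0, 0, 0]],
  [[0, 0, 0], [0, 0, 0]],
  [[0, 0, 0], [0, 0, 0]],
], jaw=7.6)

```text
time_s: 28.6
tcp_pos: [0.5048, 0.2029, 0.0836]
eef_rot: [180.0, -16.7, -5.8]
contact_force: [0.2, -0.4, -0.3]
gripper_width: 0.0762
gripper_force: 0.0
```

Run:
```python
from h import *
s=cap('scene','g0.png'); print(r.get_state()['contact_force'])
for o in outline_of('separator','scene')[:2]: print(o['score'],o['box'])
cs=BO+bedR().apply([[.124,.03,.039],[.124,-.03,.039],[0,.03,.039],[0,-.03,.039]]); print(proj(s,cs).round(1).tolist())
```

```text
[ 0.25381713  0.24223993 -0.26062094]
0.59 [338.3, 215.0, 372.4, 233.6]
[[350.6, 230.6], [340.9, 213.6], [383.2, 231.3], [373.2, 215.4]]
```

Call:
move_arm([
  [[-0.35, 0, -1.5], [0, 0, 0]],
  [[-1, 0, -4.5], [0, 0, 0]],
  [[-2, 0, -9], [0, 0, 0]],
  [[-2, 2, -14], [0, -0.05, 0]],
])

```text
time_s: 29.2
tcp_pos: [0.4418, 0.1887, 0.2123]
eef_rot: [179.9, -13.7, -5.6]
contact_force: [2.5, -0.3, 0.8]
gripper_width: 0.0757
gripper_force: 0.0
```

Run:
```python
from h import *
Q=R.from_euler('xyz',[180,13.3,2],degrees=True)
p=np.array([.523,.025,.09])-Q.apply([0,0,-.028]); rel(p,[180,13.3,2]); print(p)
```

```text
shift cm [ 5.24 15.55 16.71] turn [ 0.002 -0.471 -0.135]
[0.51656253 0.0247752  0.06275099]
```

Call:
move_arm([
  [[1, 4.5, 0], [0, -0.12, -0.03]],
  [[2.5, 9, 1], [0, -0.24, -0.07]],
  [[4, 13, 5], [0, -0.36, -0.1]],
  [[5.2, 15.5, 9], [0, -0.47, -0.135]],
  [[5.2, 15.5, 10], [0, -0.47, -0.135]],
], jaw=8.7)

```text
time_s: 29.82
tcp_pos: [0.5017, 0.0246, 0.1209]
eef_rot: [179.8, 13.8, 1.5]
contact_force: [-1.5, -0.2, -0.7]
gripper_width: 0.0873
gripper_force: 0.0
```

```bash
sed -i "s/def loc/def loc0/;s/^if __name__.*//;s/^    c=loc(sys.*//" loc.py
cat >> loc.py <<'E'
loc0('palette',.014,0)
E
python3 loc.py
python3 - <<'E'
from h import *
p,Q=tool(); print(p.round(4),Q.as_euler('xyz',degrees=True).round(1))
t=cap('top')
I=t['image'].astype(int); m=((I[:,:,2]-I[:,:,0])>45).astype(np.uint8)
m[:,:215]=0;m[:,270:]=0
n=max(cv2.findContours(m[170:260],0,1)[0],key=cv2.contourArea); 
b=cv2.boxPoints(cv2.minAreaRect(n))+[0,170]
print('sheet corners top',b.round(1).tolist()); print('pred home',proj(t,BO+bedR().apply([[.124,.03,.039],[.124,-.03,.039],[0,.03,.039],[0,-.03,.039]])).round(1).tolist())
E
```

```text
palette 0.7 [292.2, 87.6, 357.5, 204.1] ctr mm 524.0 22.7 size 119.6 59.5 yaw 1.6
[0.5014 0.0264 0.1249] [179.9  13.4   1.7]
sheet corners top [[231.0, 197.0], [253.0, 197.0], [253.0, 240.0], [231.0, 240.0]]
pred home [[231.0, 196.7], [254.4, 198.6], [231.6, 239.6], [254.0, 241.5]]
```

Run:
```python
from h import *
rel([.517,.0235,-.0215],[180,13.3,1.6])
```

```text
shift cm [ 4.85  0.39 14.12] turn [ 0.002 -0.003  0.003]
```

Call:
move_arm([
  [[2.5, 0.39, 5], [0, 0, 0.003]],
  [[4.3, 0.39, 9], [0, 0, 0.003]],
  [[4.85, 0.39, 12], [0, 0, 0.003]],
  [[4.85, 0.39, 13], [0, 0, 0.003]],
  [[4.85, 0.39, 13], [0, 0, 0.003]],
])

```text
time_s: 30.6
tcp_pos: [0.5204, 0.0248, -0.0082]
eef_rot: [180.0, 12.9, 1.8]
contact_force: [0.1, 0.1, 0.5]
gripper_width: 0.0868
gripper_force: 0.0
```

Run:
```python
from h import *
rel([.517,.0235,-.0215],[180,13.3,1.6])
```

```text
shift cm [-0.03  0.12  1.37] turn [ 0.001 -0.006  0.003]
```

Call:
move_arm([
  [[0, 0.1, 0.7], [0, 0, 0]],
  [[0, 0.1, 1.3], [0, 0, 0]],
  [[0, 0.1, 1.35], [0, 0, 0]],
  [[0, 0.1, 1.35], [0, 0, 0]],
], jaw=7.2)

```text
time_s: 31.1
tcp_pos: [0.517, 0.0227, -0.0232]
eef_rot: [179.9, 13.1, 1.6]
contact_force: [0.8, -0.6, 0.7]
gripper_width: 0.0722
gripper_force: 0.0
```

Call:
move_arm([
  [[0, 0, 0], [0, 0, 0]],
  [[0, 0, 0], [0, 0, 0]],
  [[0, 0, 0], [0, 0, 0]],
  [[0, 0, 0], [0, 0, 0]],
], jaw=5, squeeze=45)

```text
time_s: 31.6
tcp_pos: [0.517, 0.0227, -0.0232]
eef_rot: [179.9, 13.1, 1.7]
contact_force: [0.0, -1.2, 0.4]
gripper_width: 0.0595
gripper_force: 45.0
```

Run:
```python
from h import *
p,Q=tool(); print(p.round(4),Q.as_euler('xyz',degrees=True).round(1)); print('S in tool',Q.inv().apply(np.array([.524,.0235,0])-p).round(4))
c=cap('wrist'); 
for o in outline_of('palette','wrist')[:1]:
    rows=np.flatnonzero(o['mask'].any(1)); print(o['score'],o['box']); 
    rr=int(rows[0]); cols=np.flatnonzero(o['mask'][rr+3]); print(rr,cols[0],cols[-1]); print('far end',onz(c,[cols.mean(),rr-.5],.014).round(4))
```

```text
[ 0.517   0.0227 -0.0232] [179.9  13.1   1.7]
S in tool [ 0.0016 -0.0006 -0.0242]
0.87 [263.2, 149.2, 384.6, 307.7]
150 264 380
far end [0.5865 0.0252 0.014 ]
```

Call:
move_arm([
  [[0, 0, -2], [0, 0, 0]],
  [[0, 0, -7], [0, 0, 0]],
  [[-1, 0, -13], [0, 0, 0]],
  [[-2, 0, -19], [0, 0, 0]],
  [[-3, 0, -23], [0, 0, 0]],
])

```text
time_s: 32.33
tcp_pos: [0.5404, 0.024, 0.2101]
eef_rot: [180.0, 13.0, 1.7]
contact_force: [0.4, 0.1, -3.4]
gripper_width: 0.0597
gripper_force: 45.0
```

```bash
python3 pl.py .078 0 .12 .002 -.0242 13.1
```

```text
goal tcp [0.4747 0.2056 0.1712] shift cm [ -5.01 -18.34   5.14] turn [-0.004  0.52   0.132] | now part in bed mm [ 180.4 -173.   105.2] joints [ 20.  16.  -3.  -4. -83.  73.]
```

Call:
move_arm([
  [[-1, -3.5, -2], [0, 0.1, 0.025]],
  [[-2, -7, -2], [0, 0.2, 0.05]],
  [[-3, -10.5, -1], [-0.002, 0.3, 0.075]],
  [[-4, -14, 0], [-0.003, 0.41, 0.105]],
  [[-5, -18.3, 1], [-0.004, 0.52, 0.132]],
])

```text
time_s: 32.95
tcp_pos: [0.484, 0.2015, 0.2095]
eef_rot: [179.9, -16.3, -5.8]
contact_force: [1.3, 0.8, -2.0]
gripper_width: 0.0594
gripper_force: 45.0
```

Call:
move_arm([
  [[0, 0, 0], [0, 0, 0]],
])

```text
time_s: 33.08
tcp_pos: [0.4817, 0.2017, 0.2076]
eef_rot: [179.6, -16.1, -5.4]
contact_force: [0.3, -0.7, -1.2]
gripper_width: 0.0593
gripper_force: 45.0
```

```bash
python3 pl.py .066 0 .055 .002 -.0242 13.1
```

```text
goal tcp [0.4967 0.2034 0.1089] shift cm [-1.32 -0.37  9.9 ] turn [0.004 0.013 0.007] | now part in bed mm [102.9  -3.1 147.8] joints [ 55.  -3. -36.  18. -51.  18.]
```

Call:
move_arm([
  [[-0.5, -0.2, 3.5], [0.004, 0.013, 0.007]],
  [[-0.9, -0.37, 6.5], [0.004, 0.013, 0.007]],
  [[-1.3, -0.37, 9], [0.004, 0.013, 0.007]],
  [[-1.3, -0.37, 9.9], [0.004, 0.013, 0.007]],
  [[-1.3, -0.37, 9.9], [0.004, 0.013, 0.007]],
])

```text
time_s: 33.7
tcp_pos: [0.501, 0.2016, 0.1107]
eef_rot: [-180.0, -16.9, -6.1]
contact_force: [-0.3, 0.1, -2.0]
gripper_width: 0.0596
gripper_force: 45.0
```

```bash
python3 pl.py .066 0 .041 .002 -.0242 13.1
python3 - <<'E'
from h import *
s=cap('scene'); t=cap('top')
a=cv2.resize(s['image'][180:270,310:420],(560,458),interpolation=2); b=cv2.resize(t['image'][180:250,215:265],(240,336),interpolation=2)
o=np.zeros((458,800,3),np.uint8); o[:,:560]=a; o[:336,560:]=b
cv2.imwrite('pics/h.png',o)
E
```

```text
goal tcp [0.5037 0.2027 0.0968] shift cm [-0.16 -0.13  1.41] turn [ 0.001 -0.    -0.006] | now part in bed mm [70.7 -1.3 54.4] joints [ 52.   4. -46.  26. -34.  11.]
```

View pics/h.png

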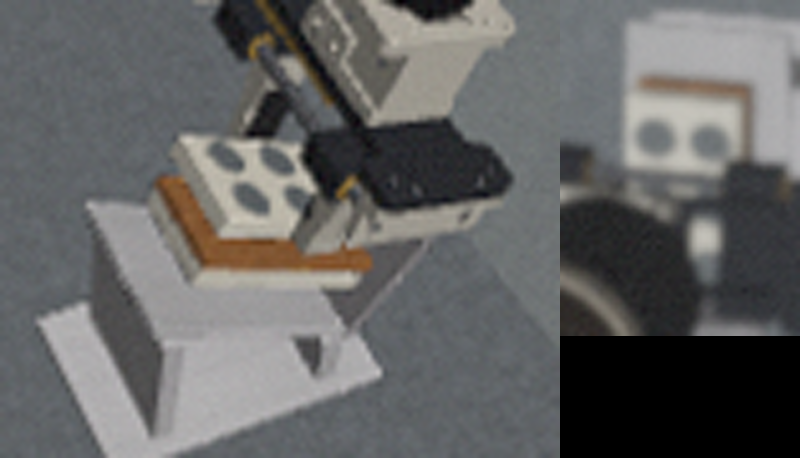

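Call:
move_arm([
  [[-0.1, -0.06, 0.5], [0, 0, 0]],
  [[-0.17, -0.13, 0.9], [0, 0, 0]],
  [[-0.2, -0.13, 1.22], [0, 0, -0.005]],
  [[-0.2, -0.13, 1.22], [0, 0, -0.005]],
])

```text
time_s: 34.3
tcp_pos: [0.5023, 0.2033, 0.0983]
eef_rot: [180.0, -16.9, -5.8]
contact_force: [-0.5, -0.4, -2.9]
gripper_width: 0.0593
gripper_force: 45.0
```

```bash
python3 pl.py .066 0 .041 .002 -.0242 13.1
```

```text
goal tcp [0.5037 0.2027 0.0968] shift cm [0.1  0.05 0.19] turn [ 0. -0.  0.] | now part in bed mm [65.5  0.5 43.1] joints [ 52.   5. -47.  28. -32.   9.]
```

Call:
move_arm([
  [[-0.17, 0, 0.14], [0, 0, 0]],
  [[-0.36, 0, 0.19], [0, 0, 0]],
  [[-0.36, 0, 0.19], [0, 0, 0]],
])

```text
time_s: 34.67
tcp_pos: [0.5, 0.2038, 0.0963]
eef_rot: [-180.0, -17.0, -5.8]
contact_force: [3.6, -1.5, -0.6]
gripper_width: 0.0593
gripper_force: 45.0
```

Call:
move_arm([
  [[-0.1, 0, 0.023], [0, 0, 0]],
  [[-0.1, 0, 0.023], [0, 0, 0]],
])

```text
time_s: 34.92
tcp_pos: [0.4998, 0.2039, 0.0965]
eef_rot: [-180.0, -17.0, -5.8]
contact_force: [9.0, -5.0, 1.1]
gripper_width: 0.0598
gripper_force: 45.0
```

Call:
move_arm([
  [[-0.1, 0, 0.023], [0, 0, 0]],
  [[-0.1, 0, 0.023], [0, 0, 0]],
])

```text
time_s: 35.17
tcp_pos: [0.4996, 0.2039, 0.0967]
eef_rot: [-180.0, -17.1, -5.8]
contact_force: [14.9, -8.2, 3.0]
gripper_width: 0.0595
gripper_force: 45.0
```

```bash
python3 pl.py .066 0 .041 .002 -.0242 13.1
```

```text
goal tcp [0.5037 0.2027 0.0968] shift cm [0.4  0.08 0.12] turn [-0.    -0.004 -0.   ] | now part in bed mm [62.3  0.8 43. ] joints [ 52.   5. -48.  29. -31.   8.]
```

Call:
move_arm([
  [[0.24, 0, -0.06], [0, 0, 0]],
  [[0.27, 0, 0.09], [0, 0, 0]],
  [[0.31, 0, 0.23], [0, 0, 0]],
  [[0.31, 0, 0.23], [0, 0, 0]],
])

```text
time_s: 35.67
tcp_pos: [0.5016, 0.204, 0.0936]
eef_rot: [-180.0, -17.0, -5.8]
contact_force: [2.5, 0.3, -0.7]
gripper_width: 0.059
gripper_force: 45.0
```

Call:
move_arm([
  [[0.023, 0, 0.1], [0, 0, 0]],
  [[0.023, 0, 0.1], [0, 0, 0]],
])

```text
time_s: 35.92
tcp_pos: [0.5018, 0.204, 0.0934]
eef_rot: [-179.9, -17.0, -5.8]
contact_force: [-10.4, 0.6, 12.7]
gripper_width: 0.0593
gripper_force: 45.0
```

```bash
python3 pl.py .066 0 .041 .002 -.0242 13.1
```

```text
goal tcp [0.5037 0.2027 0.0968] shift cm [ 0.29  0.11 -0.27] turn [-0.001 -0.001  0.   ] | now part in bed mm [62.5  1.1 39.1] joints [ 52.   5. -48.  29. -31.   8.]
```

Call:
move_arm([
  [[0, 0, 0], [0, 0, 0]],
  [[-0.01, 0, -0.04], [0, 0, 0]],
  [[-0.01, 0, -0.04], [0, 0, 0]],
])

```text
time_s: 36.3
tcp_pos: [0.5017, 0.204, 0.0934]
eef_rot: [-180.0, -17.0, -5.8]
contact_force: [-5.0, 0.5, 8.7]
gripper_width: 0.0597
gripper_force: 45.0
```

Call:
move_arm([
  [[0, 0, 0], [0, 0, 0]],
  [[0, 0, 0], [0, 0, 0]],
  [[0, 0, 0], [0, 0, 0]],
  [[0, 0, 0], [0, 0, 0]],
], jaw=7.6)

```text
time_s: 36.8
tcp_pos: [0.5016, 0.2034, 0.0927]
eef_rot: [180.0, -16.9, -5.8]
contact_force: [-0.8, -1.0, -0.9]
gripper_width: 0.076
gripper_force: 0.0
```

Call:
move_arm([
  [[-0.35, 0, -1.5], [0, 0, 0]],
  [[-1, 0, -4.5], [0, 0, 0]],
  [[-1.5, 0, -8], [0, 0, 0]],
  [[-2, 0, -10], [0, 0, 0]],
  [[-2, 0, -10], [0, 0, 0]],
])

```text
time_s: 37.42
tcp_pos: [0.4537, 0.2094, 0.1842]
eef_rot: [-179.8, -17.0, -5.8]
contact_force: [0.2, 0.0, -0.5]
gripper_width: 0.0762
gripper_force: 0.0
```

Run:
```python
from h import *
c=cap('wrist','z.png'); s=cap('scene')
B=bedR()
for n,z,L in(('palette',.0525,.12),('sep',.039,.124)):
    print(n,proj(c,BO+B.apply([[L,.03,z],[L,-.03,z],[0.06,.03,z],[.06,-.03,z]])).round(1).tolist(),proj(s,BO+B.apply([[L,.03,z],[L,-.03,z],[0,.03,z],[0,-.03,z]])).round(1).tolist())
b=proj(c,BO+B.apply([[.12,0,.0525]]))[0].astype(int); print(b)
x0=max(b[0]-75,0); y0=max(b[1]-40,0)
a=cv2.resize(c['image'][y0:y0+120,x0:x0+150],(500,400),interpolation=2)
d=cv2.resize(s['image'][195:255,325:400],(500*60//100,240),interpolation=2)
o=np.zeros((400,800,3),np.uint8); o[:,:500]=a; o[:240,500:]=d; cv2.imwrite('pics/i.png',o); print(x0,y0)
```

```text
palette [[287.8, 119.8], [362.6, 119.8], [291.7, 187.7], [358.3, 187.8]] [[354.5, 227.2], [344.5, 210.3], [386.0, 228.1], [375.7, 212.3]]
sep [[289.3, 111.5], [361.0, 111.4], [293.1, 181.7], [356.8, 181.7]] [[350.6, 230.6], [340.9, 213.6], [383.2, 231.3], [373.2, 215.4]]
[325 119]
250 79
```

View pics/i.png

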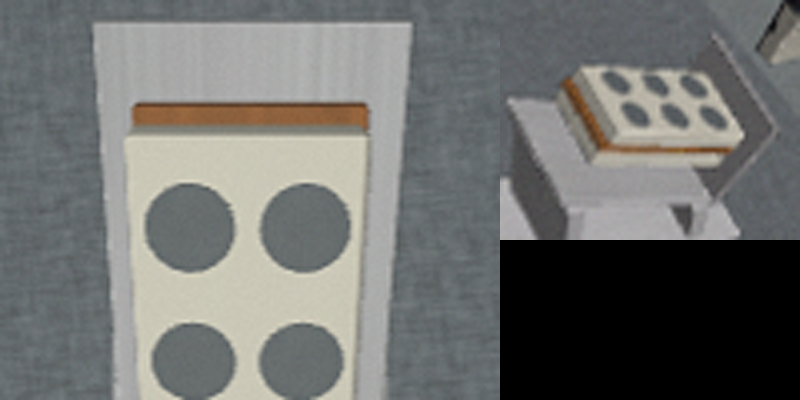

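```bash
python3 -c "
from h import *
print(r.close_job())"
```

```text
the job is handed in; nothing more can be done
None
```

I handed the job in at about 37.5 s with the separator, then the loose palette, set down flat in the rest and let go; my last pictures put both within about 1.5 mm of home and of centre. The hand-in gave back no verdict. On the first, straight-down grip of the separator the arm could not tilt far enough, so I set it back on the bench, where it fell up to about 4 mm on release, and re-gripped it at a tilt.

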